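Lock the swivel fixture of the testing machine

TASK

Lock the swivel fixture: with the fingertips, push the post on the slotted disc round until the slot faces the lock bar, then push the bar by its upright tab fully home into the slot, until the tab meets the guide. Only push, never pinch or lift the post or the bar, and leave the loose jaw insert, collar, specimen, tools and coupling where they are.

Things in the scene. Friction and masses are not known exactly. Their poses are not given: they have to be found in the camera images.
- swivel_base: Base plate of a swivel fixture, 310 x 150 x 20 mm, bolted down (it does not move), top face at height 20 mm. Origin at the centre of its underside. Its x axis runs along the lock bar, from the bar towards the slotted disc; z is up. Fixed on it is the bar's guide: two aluminium rails 87 mm long under two cross straps, 40 mm wide overall, top 39 mm above the table, spanning x -69 to +18 mm in this frame.
- disc_axis (a point): The vertical turning axis of the slotted locking disc, at the height of the disc's top face (36 mm above the table). The disc is steel, 120 mm across, 14 mm thick; it turns freely all the way round in both directions against light friction (about 2 N at the post) and stays where it is left. On its centre stand a flange 34 mm across and a stub 18 mm across, up to 58 mm above the table.
- slot_mouth (a point): Middle of the mouth of the disc's only slot, on the rim 60 mm from the axis, 29 mm above the table; it turns with the disc. The slot is radial, 20 mm wide (28 mm at the flared mouth) and 30 mm deep.
- post (a point): Point on the upright round post of the disc (14 mm diameter, from 36 to 76 mm above the table) by which the disc is pushed round; 64 mm above the table, 44 mm from the axis, diametrically opposite the slot. It turns with the disc.
- lock_point (a point): Fixed point of the base where the slot's mouth must stand for the bar to enter: on the bar's line at the disc's rim, 60 mm from the axis on the guide's side.
- bar_nose (a point): Middle of the tip of the lock bar's nose. The bar is a loose steel bar 130 mm long, 13 mm wide, 12 mm high (20 to 32 mm above the table), about 0.3 kg, sliding along the base's x axis in the guide under the straps; friction a few N, no spring. The last 12 mm of the nose taper to 6 mm width. Fully home, the nose is 24 mm beyond lock_point (x = +49 mm in the base's frame) and the tab's front face meets the end of the guide.
- bar_tab (a point): Centre of the upper part of the bar's upright push tab, 62 mm above the table, 124 mm behind the nose tip. The tab is a plate 12 mm thick along the bar, 24 mm wide, its top 75 mm above the table, with the guide in front of it.
- jaw_insert: Bystander, loose: hardened steel jaw insert, a block 26 x 20 x 28 mm, standing on the base plate beside the guide. Origin at its underside.
- collar: Bystander, loose: plain steel collar, ring 32 mm across, 14 mm high, lying on the base plate on the other side of the guide. Origin at its underside.
- specimen: Bystander, loose: flat dog-bone test specimen, 126 x 24 x 5 mm, lying on the table next to the base plate. Origin at its underside.
- wrench: Bystander, loose: steel spanner 180 mm long lying flat on the table on the other side of the base plate. Origin at its underside.
- coupling: Bystander, loose: steel coupling, spool shape 44 mm across and 52 mm high, standing on the table. Origin at its underside.
- screwdriver: Bystander, loose: screwdriver 200 mm long with a black handle, lying on the table. Origin at its underside.
- caliper: Bystander, loose: digital caliper 200 mm long, lying on the table. Origin at its underside.
There are look-alikes about, which are no part of the job. Leave any purple or red look-alike of the part that bears bar_nose alone.

How it is judged:
By the outcome, as a careful person would: the job done as asked, in the order asked, and still so for the second after the job is handed in, with the robot touching nothing.
It also fails if it takes over 54 s, if anything falls off the work surface, if the arm or the gripper's body presses on something with over 40 N, if the wrist force passes 120 N, or if a joint passes its speed limit or range.

ROBOT

A 6-joint arm with a two-finger parallel gripper is mounted at the origin on the work surface. World frame = base frame: x ahead of the robot, y to its left, z up, the work surface at z = 0. Lengths are in m, angles in degrees, forces in N, time in s.
With the tool pointing down it reaches from about 0.225 to 0.875 m from the base axis. Payload 3.4 kg.
Tool frame: the origin (TCP) lies midway between the tips of the shut fingers; the grasp point (between the pads) lies 19 mm behind it; z points along the fingers, y is the line along which they close (so a half turn about z gives the same grasp; the last joint's range is limited). The gripper opens to 85 mm and grips with 20 to 120 N. Pads are 22 mm wide; open, the fingers measure 114 mm over their backs; the gripper's body (76 mm by 85 mm) begins 54 mm behind the grasp point. The pads swing forward as they close: fully open they stand 13 mm farther back than shut.
Start: joints at [66.52, 15.808, 86.224, -0, 77.962, -6.933], TCP at [0.164, 0.551, 0.231] pointing down, gripper open.
Joint ranges: [-165.64, 165.64], [-43.16, 119.46], [12.63, 154.43], [-67.54, 247.53], [6.08, 155.33], [-154.97, 154.97]. Speed limits (degrees/s): [147.25, 147.25, 180, 180, 180, 180].

INTERFACE

Orientations are given as a 3x3 rotation matrix whose columns are the frame's x, y, z axes.
In Python, from rig import * gives the robot as it stands.
- The arm moves only by the tool send_rows, never from a script. Its argument "moves" is text: rows parted by semicolons, each of 4 numbers parted by spaces: the shift along the tool's x, y, z in mm, then the turn about the tool's z in degrees. A call has 1 to 10 rows; each row is the pose to reach, as a shift and turn from the pose commanded when the call began, along the tool's axes at that moment; what a row does not reach only later rows make up. A row lasts 1/8 s, in which the tool goes at most 62.5 mm and 10.7 degrees, less where a joint would pass 70% of its speed; a pose out of reach is approached as far as the arm can. A call with a gripper value outside its range is refused whole. "jaw" is the closure, from -1 (fully open) to 1 (shut), set as the call begins (left out, the last holds). The fingers move at their own pace and stop on an object; the grip force is fixed at half the most. Time passes only in rows, so rows that repeat a pose let the fingers close. It gives the time, the measured TCP pose, the force, the opening and the grip force at its end, in the units of the state.
- read_state(): the state, without advancing time (a new reading comes with each control period).
- grab_frame(name): name is "scene" or "top"; returns a dict with "color" (384x512x3 uint8, blue, green, red), "z_map" (384x512 float32, m along the optical axis (not along the pixel's ray), 0 where there is no reading), "fx", "fy", "cx", "cy" (pixels), "k1" (the pictures are not rectified: a ray, as slopes to the right and down, at radius r is drawn at 1 + k1 r^2 times it, then the intrinsics apply), "world_from_camera" (4x4, takes a point from camera to world coordinates). Camera axes: x right, y down, z forward; pixel columns grow to the right and rows downward; lengths in m; the calibration is good to about 2 mm. A picture is of the moment at which its call begins.
- hand_in(): hands the job in; it is judged then, once.
Trained networks look in the newest picture that a camera, given by its name, has taken for a name from the list of things; names that differ only in an ending like _2 or _b are one class to them, and where a whole thing is asked for, a point or a joint stands for the part that bears it (a point fixed in the world has none). Each returns a list of dicts, best first, with "conf" (0 to 1); they miss things now and then, are a little off and sometimes report something else, mostly with a low value. They report only what shows in the picture. A call takes as long as a camera call. They do not tell look-alikes from the thing itself.
- trace(target, camera): "pixels" (384x512 bool, what is visible of it).
- spot_point(target, camera): "point" ([x, y, z] in m, in world coordinates, good to about 4 mm: a listed point, or the origin of a listed thing).
The state is a dict: "time_s": time; "joint_positions": joint angles; "qvel": joint speeds; "joint_efforts": joint torques, N m; "position": TCP position; "tcp_rot": TCP orientation; "force": force on the tool from outside, world axes, zero at the start; "moment": the same for the moment, N m; "opening": finger opening in m; "finger_force": force on a finger pad.
Only numpy, scipy, OpenCV 4.12 (cv2) and the standard library are available. Lean on these libraries where they do the work, as an engineer would, in place of code of your own. Each camera call takes 0.05 s, during which the arm holds its last target. There are 200 camera calls.

## Working session

There is one attempt and no reset: what is moved stays moved. The work goes in short steps, Python scripts to look and compute and a tool call to move; the robot and the scene stay as the last step left them, time stands still between calls to the robot, and variables do not carry over. Pictures are saved under pics/ and viewed, at most 10 in all, crops included, and the job is handed in when it is done.

Besides the shell and the picture viewer there is one more tool, called after ">>>" as a command line: name --argument value ..., lists and objects as JSON in quotes. send_rows: Moves the arm, as the interface text tells. Its arguments: {"type":"object","properties":{"moves":{"type":"string"},"jaw":{"type":"number"}},"required":["moves"]}

```bash
mkdir -p pics; cat > h.py <<'E'
from rig import *
import numpy as np, cv2
def px2w(f,u,v,z=None,Z=None):
    """pixel -> world, by depth z or on the world plane Z"""
    K=np.array([[f['fx'],0,f['cx']],[0,f['fy'],f['cy']],[0,0,1.]])
    d=np.array([(u-f['cx'])/f['fx'],(v-f['cy'])/f['fy']]); s=d.copy()
    for _ in range(20): s=d/(1+f['k1']*(s@s))
    T=np.array(f['world_from_camera']); r=T[:3,:3]@np.array([s[0],s[1],1]); o=T[:3,3]
    if Z is not None: z=(Z-o[2])/r[2]
    return o+z*r
def w2px(f,p):
    T=np.array(f['world_from_camera']); c=T[:3,:3].T@(np.array(p)-T[:3,3]); s=c[:2]/c[2]
    s=s*(1+f['k1']*(s@s)); return s*[f['fx'],f['fy']]+[f['cx'],f['cy']]
E
python3 - <<'E'
from h import *
for c in ['top','scene']:
    f=grab_frame(c); cv2.imwrite(f'pics/{c}0.png',f['color'])
    for n in ['swivel_base','disc_axis','slot_mouth','post','lock_point','bar_nose','bar_tab','jaw_insert','collar']:
        for r in spot_point(n,c)[:3]: print(c,n,round(r['conf'],2),np.round(r['point'],3),np.round(w2px(f,r['point'])))
s=read_state(); print(s['time_s'],s['position'],s['tcp_rot'],s['opening'])
E
```

```text
top swivel_base 0.57 [ 0.559 -0.04  -0.002] [279. 180.]
top disc_axis 0.61 [0.615 0.031 0.035] [256. 159.]
top slot_mouth 0.73 [0.577 0.083 0.032] [238. 172.]
top slot_mouth 0.68 [ 0.578 -0.108  0.019] [302. 173.]
top slot_mouth 0.45 [ 0.56  -0.034  0.001] [277. 180.]
top post 0.91 [ 0.638 -0.004  0.062] [267. 150.]
top lock_point 0.92 [ 0.577 -0.018  0.029] [272. 172.]
top bar_nose 0.81 [0.487 0.193 0.009] [202. 203.]
top bar_nose 0.76 [ 0.564 -0.027  0.031] [275. 176.]
top bar_nose 0.61 [ 0.685 -0.341  0.007] [375. 140.]
top bar_tab 0.74 [ 0.316 -0.073  0.042] [291. 259.]
top bar_tab 0.59 [ 0.566 -0.354  0.041] [384. 175.]
top bar_tab 0.59 [0.462 0.308 0.044] [162. 209.]
top jaw_insert 0.52 [ 0.514 -0.029  0.016] [276. 194.]
top collar 0.48 [ 0.578 -0.11   0.021] [302. 173.]
scene swivel_base 0.83 [ 0.568 -0.033 -0.002] [256. 226.]
scene disc_axis 0.6 [ 0.499 -0.135  0.061] [208. 214.]
scene slot_mouth 0.83 [0.58  0.081 0.029] [288. 200.]
scene post 0.56 [ 0.639 -0.007  0.065] [283. 214.]
scene lock_point 0.78 [ 0.575 -0.018  0.03 ] [262. 216.]
scene bar_nose 0.98 [ 0.688 -0.34   0.004] [194. 321.]
scene bar_nose 0.78 [ 0.317 -0.203  0.004] [148. 214.]
scene bar_nose 0.52 [ 0.565 -0.032  0.023] [255. 219.]
scene bar_tab 0.84 [ 0.499 -0.134  0.064] [208. 213.]
scene bar_tab 0.8 [ 0.316 -0.071  0.043] [184. 182.]
scene bar_tab 0.71 [0.462 0.314 0.046] [307. 149.]
scene jaw_insert 0.69 [ 0.515 -0.031  0.02 ] [242. 211.]
scene jaw_insert 0.47 [ 0.566 -0.035 -0.004] [255. 227.]
scene collar 0.41 [ 0.576 -0.109  0.022] [237. 235.]
1.0 [0.16379538 0.55122525 0.23134244] [[-9.58579891e-01  2.84823787e-01  6.02563915e-05]
 [ 2.84823793e-01  9.58579883e-01  1.24079843e-04]
 [-2.24196739e-05  1.36102896e-04 -9.99999990e-01]] 0.0851290891707439
```

```bash
python3 - <<'E'
import cv2,numpy as np
a=cv2.imread('pics/top0.png')[110:270,190:340]; b=cv2.imread('pics/scene0.png')[150:290,160:340]
a=cv2.resize(a,None,fx=2.7,fy=2.7,interpolation=3);b=cv2.resize(b,None,fx=2.1,fy=2.1,interpolation=3)
h=max(a.shape[0],b.shape[0]); c=np.zeros((h,a.shape[1]+b.shape[1],3),np.uint8);c[:a.shape[0],:a.shape[1]]=a;c[:b.shape[0],a.shape[1]:]=b
print(c.shape);cv2.imwrite('pics/crop0.png',c)
E
```

```text
(432, 783, 3)
```

View pics/crop0.png

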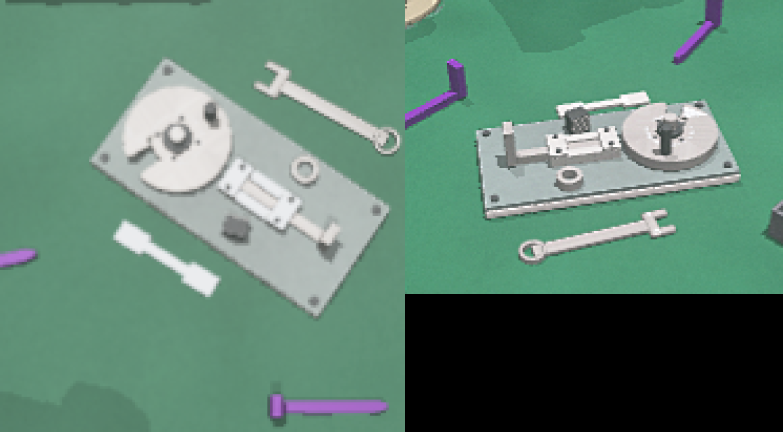

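View pics/top0.png

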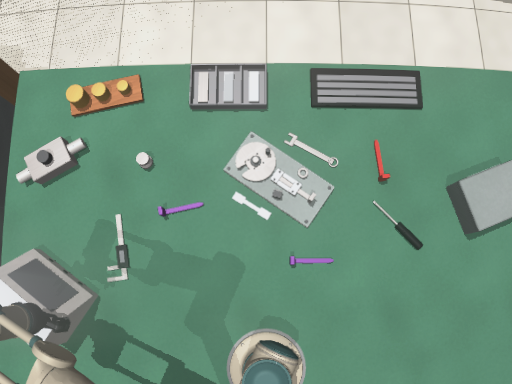

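The steel bar in the guide, with its nose at top pixel (275,176) and its tab at (312,196), is the real one. The purple bars at (182,209) and (312,261) and the red one at (380,160) lie loose on the table, so they're look-alikes. The slot faces (238,172), about 107° from the bar. Next I'll refine the geometry.

```bash
cat >> h.py <<'E'
def shift(p,yaw=None,p0=None,R0=None):
    """tool-axis shift (mm) and turn (deg) to world p with tool-x heading yaw(deg)"""
    s=read_state(); p0=s['position'] if p0 is None else p0; R=np.array(s['tcp_rot'] if R0 is None else R0)
    d=R.T@(np.array(p)-p0)*1000
    h=np.degrees(np.arctan2(R[1,0],R[0,0])); t=0 if yaw is None else -((yaw-h+180)%360-180)
    return np.round([*d,t],1)
E
python3 - <<'E'
from h import *
f=grab_frame('top')
best=None
for r in trace('swivel_base','top')[:2]:
    m=r['pixels'].astype(np.uint8); print(r['conf'],m.sum())
    v,u=np.nonzero(m); 
    P=np.array([px2w(f,a,b,Z=0.02)[:2] for a,b in zip(u,v)])
    # keep points whose measured height is plate-like
    zz=np.array([px2w(f,a,b,z=f['z_map'][b,a])[2] for a,b in zip(u,v)])
    Q=P[(zz<0.03)&(zz>0.012)]
    print(len(Q),cv2.minAreaRect((Q*1000).astype(np.float32)))
for n,c in [('trace disc','top')]:
    for r in trace('disc_axis',c)[:2] if True else []:
        m=r['pixels']; v,u=np.nonzero(m)
        P=np.array([px2w(f,a,b,Z=0.036)[:2]*1000 for a,b in zip(u,v)]).astype(np.float32)
        print('disc',r['conf'],len(P),cv2.minEnclosingCircle(P))
for c in ['top','scene']:
    grab_frame(c)
    for n in ['disc_axis','slot_mouth','post','lock_point','bar_nose','bar_tab','swivel_base']:
        for r in spot_point(n,c)[:4]:
            p=r['point']
            if .45<p[0]<.7 and -.2<p[1]<.12: print(c,n,round(r['conf'],2),np.round(p,4))
E
```

```text
0.85 4691
3113 ((559.6265869140625, -36.095550537109375), (309.45770263671875, 149.89675903320312), 55.583621978759766)
disc 0.72 4911 ((557.4247436523438, -35.698368072509766), 168.74237060546875)
disc 0.55 171 ((530.248291015625, -93.0934829711914), 58.47433853149414)
top disc_axis 0.72 [0.6137 0.0318 0.0355]
top slot_mouth 0.79 [0.5779 0.086  0.0268]
top post 0.97 [ 0.6401 -0.0072  0.0669]
top lock_point 0.71 [ 0.5757 -0.0134  0.0265]
top bar_nose 0.45 [ 0.5676 -0.0274  0.0268]
top bar_tab 0.74 [ 0.4951 -0.1347  0.0635]
top bar_tab 0.61 [ 0.5087 -0.0316  0.0161]
top bar_tab 0.59 [ 0.5753 -0.1136  0.0204]
top swivel_base 0.85 [ 5.606e-01 -3.690e-02  4.000e-04]
scene disc_axis 0.56 [0.6132 0.0352 0.0325]
scene slot_mouth 0.61 [0.5806 0.0834 0.0274]
scene slot_mouth 0.57 [ 0.6356 -0.0035  0.0648]
scene post 0.81 [ 0.6355 -0.0045  0.0647]
scene post 0.6 [0.6122 0.0326 0.0351]
scene post 0.35 [0.4828 0.0446 0.0035]
scene lock_point 0.87 [ 0.5761 -0.0165  0.0337]
scene bar_nose 0.57 [ 0.5645 -0.0322  0.0248]
scene bar_tab 0.62 [ 0.4982 -0.1333  0.0634]
scene swivel_base 0.81 [ 0.5653 -0.0345 -0.0023]
```

```bash
python3 -c "
from h import *
print(shift([.6066,-.0221,.12],34))"
```

```text
[-587.7 -423.5  111.3  129.5]
```

>>> send_rows --moves "-588 -424 0 129.5;-588 -424 0 129.5;-588 -424 0 129.5;-588 -424 0 129.5;-588 -424 0 129.5;-588 -424 0 129.5;-588 -424 0 129.5;-588 -424 0 129.5;-588 -424 0 129.5;-588 -424 0 129.5" --jaw 1

```text
time_s: 3.2
position: [0.5468, 0.0546, 0.2315]
tcp_rot: [[0.564, 0.826, 0.001], [0.826, -0.564, 0.001], [0.001, 0.0, -1.0]]
force: [0.1, 0.8, -0.0]
opening: 0.0
finger_force: 0.0
```

```bash
python3 -c "
from h import *
print(read_state()['joint_positions'],shift([.6066,-.0221,.12],34))"
```

```text
[-1.57154844e+00  1.35739255e+01  8.93261415e+01  3.24106231e-02
  7.70519971e+01  3.27772053e+01] [-29.7  92.6 111.5  21.6]
```

>>> send_rows --moves "0 0 0 0;0 0 0 0;0 0 0 0"

```text
time_s: 3.58
position: [0.5447, 0.0576, 0.2314]
tcp_rot: [[0.557, 0.83, -0.0], [0.83, -0.557, 0.001], [0.0, -0.001, -1.0]]
force: [-0.9, 0.7, -1.2]
opening: -0.0001
finger_force: 0.0
```

```bash
python3 -c "
from h import *
print(read_state()['joint_positions'],shift([.6066,-.0221,.12],34))"
```

```text
[-1.26567656e+00  1.34641603e+01  8.94945073e+01  2.94628247e-02
  7.70656901e+01  3.25934256e+01] [-31.7  95.9 111.3  22.1]
```

>>> send_rows --moves "-32 96 111 22;-32 96 111 22;-32 96 111 22;-32 96 111 22;-32 96 111 22"

```text
time_s: 4.2
position: [0.6075, -0.0224, 0.1219]
tcp_rot: [[0.828, 0.561, 0.002], [0.561, -0.828, 0.001], [0.002, 0.001, -1.0]]
force: [-0.5, 0.2, -0.1]
opening: 0.0001
finger_force: 0.0
```

```bash
python3 - <<'E'
from h import *
f=grab_frame('scene'); g=grab_frame('top')
a=cv2.resize(f['color'][150:270,190:340],None,fx=2.6,fy=2.6,interpolation=3);b=cv2.resize(g['color'][120:240,210:360],None,fx=2.6,fy=2.6,interpolation=3)
cv2.imwrite('pics/c1.png',np.hstack([a,b]))
print(shift([.6066,-.0221,.05],34))
E
```

```text
[-0.8 -1.1 72.3  0.1]
```

View pics/c1.png

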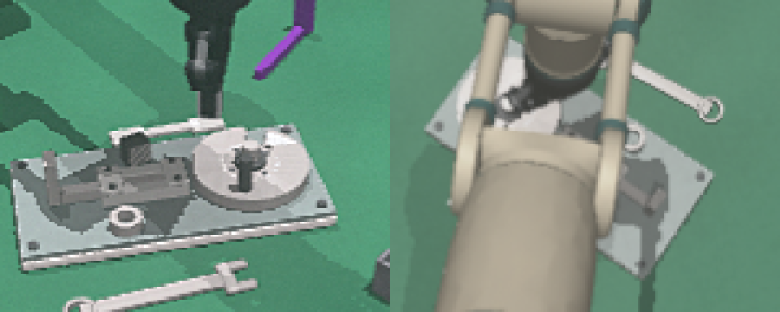

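>>> send_rows --moves "-1 -1 50 0;-1 -1 72 0;-1 -1 72 0;-1 -1 72 0"

```text
time_s: 4.8
position: [0.6071, -0.0232, 0.0502]
tcp_rot: [[0.828, 0.56, 0.003], [0.56, -0.828, -0.0], [0.003, 0.002, -1.0]]
force: [0.5, 0.2, 1.0]
opening: -0.0001
finger_force: 0.0
```

```bash
cat >> h.py <<'E'
def arc(phis,off,ax=(.611,.034),r=.044,z=.05):
    out=[]
    for p in phis:
        a=np.radians(p); er=np.array([np.cos(a),np.sin(a)]); et=np.array([-er[1],er[0]])
        q=np.array(ax)+r*er-off*et; out.append(shift([*q,z],p+90))
    print('; '.join(' '.join(f'{x:.0f}' for x in o) for o in out))
E
python3 - <<'E'
from h import *
arc([-56,-56,-50,-42,-34,-26,-18,-10,-2,6],.018)
E
```

```text
17 -1 0 0; 17 -1 0 0; 22 0 0 -6; 28 2 0 -14; 35 2 0 -22; 42 2 0 -30; 48 0 0 -38; 54 -2 0 -46; 60 -5 0 -54; 66 -9 0 -62
```

>>> send_rows --moves "17 -1 0 0;17 -1 0 0;22 0 0 -6;28 2 0 -14;35 2 0 -22;42 2 0 -30;48 0 0 -38;54 -2 0 -46;60 -5 0 -54;66 -9 0 -62"

```text
time_s: 6.05
position: [0.6559, 0.02, 0.0488]
tcp_rot: [[-0.11, 0.994, 0.0], [0.994, 0.11, -0.002], [-0.002, -0.0, -1.0]]
force: [-2.2, -2.7, 0.4]
opening: 0.0
finger_force: 1.4
```

```bash
python3 - <<'E'
from h import *
arc([6,14,22,30,38,44,48,51,53,53],.018)
f=grab_frame('scene')
a=cv2.resize(f['color'][150:270,190:340],None,fx=4,fy=4,interpolation=3); cv2.imwrite('pics/c2.png',a)
for n in ['post','slot_mouth']:
  for r in spot_point(n,'scene')[:2]: print(n,r['conf'],r['point'])
E
```

```text
1 1 -1 0; 7 3 -1 -8; 14 4 -1 -16; 20 4 -1 -24; 27 4 -1 -32; 32 3 -1 -38; 35 2 -1 -42; 37 1 -1 -45; 39 0 -1 -47; 39 0 -1 -47
post 0.69 [0.6556, 0.0375, 0.0648]
slot_mouth 0.75 [0.5536, 0.0274, 0.0268]
```

View pics/c2.png

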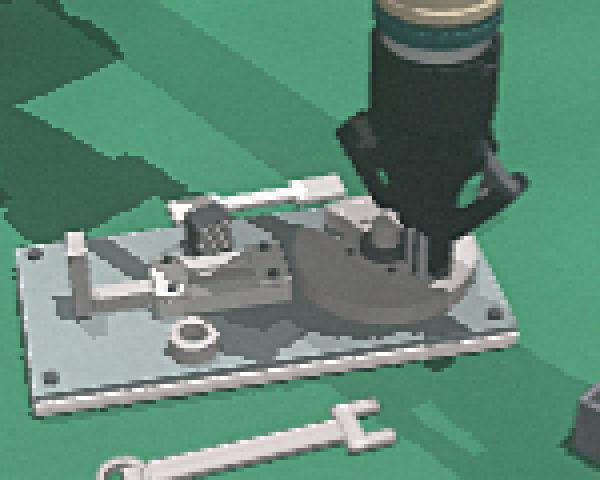

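The fingers at crop (435,250) are against the post and pushing it. The post stands at about 5° and the disc is turning as planned, so I'll continue.

>>> send_rows --moves "1 1 0 0;7 3 0 -8;14 4 0 -16;20 4 0 -24;27 4 0 -32;32 3 0 -38;35 2 0 -42;37 1 0 -45;39 0 0 -47;39 0 0 -47"

```text
time_s: 7.45
position: [0.6517, 0.0595, 0.0484]
tcp_rot: [[-0.798, 0.602, 0.0], [0.602, 0.798, -0.0], [-0.0, 0.0, -1.0]]
force: [0.4, -3.3, 0.1]
opening: 0.0003
finger_force: 0.9
```

```bash
python3 - <<'E'
from h import *
arc([50,50,50],.040)
f=grab_frame('scene')
for n in ['post','slot_mouth','disc_axis']:
  for r in spot_point(n,'scene')[:2]: print(n,r['conf'],r['point'])
E
```

```text
-25 -3 -2 3; -25 -3 -2 3; -25 -3 -2 3
post 0.95 [0.6354, 0.0659, 0.066]
post 0.66 [0.5137, -0.0298, 0.019]
slot_mouth 0.79 [0.579, -0.0179, 0.0291]
slot_mouth 0.52 [0.5645, -0.0292, 0.0254]
disc_axis 0.75 [0.6151, 0.0326, 0.0361]
disc_axis 0.67 [0.423, -0.3991, 0.0004]
```

>>> send_rows --moves "-15 0 0 0;-25 0 0 0;-25 0 -50 0;-25 0 -100 0;-25 0 -130 0;-25 0 -130 0;-25 0 -130 0"

```text
time_s: 8.52
position: [0.671, 0.0445, 0.1771]
tcp_rot: [[-0.799, 0.602, -0.002], [0.602, 0.799, 0.0], [0.002, -0.001, -1.0]]
force: [-0.3, -0.3, 0.1]
opening: 0.0
finger_force: 0.0
```

```bash
python3 - <<'E'
from h import *
print(shift([.479,-.160,.178],55.6))
E
```

```text
[  30.3 -278.9   -0.6   87.4]
```

>>> send_rows --moves "30 -279 0 87.4;30 -279 0 87.4;30 -279 0 87.4;30 -279 0 87.4;30 -279 0 87.4;30 -279 0 87.4;30 -279 0 87.4;30 -279 0 87.4;30 -279 0 87.4;30 -279 0 87.4"

```text
time_s: 9.78
position: [0.4792, -0.1599, 0.1773]
tcp_rot: [[0.563, 0.827, -0.002], [0.827, -0.563, 0.001], [-0.0, -0.002, -1.0]]
force: [0.3, -0.6, 0.7]
opening: -0.0
finger_force: 0.0
```

```bash
python3 - <<'E'
from h import *
for c in ['top','scene']:
  f=grab_frame(c)
  if c=='top': a=cv2.resize(f['color'][120:240,210:360],None,fx=2.6,fy=2.6,interpolation=3)
  else: a=np.hstack([a,cv2.resize(f['color'][150:270,190:340],None,fx=2.6,fy=2.6,interpolation=3)])
  for n in ['post','slot_mouth','disc_axis','bar_tab','bar_nose']:
    for r in spot_point(n,c)[:3]:
      p=r['point']
      if .45<p[0]<.7 and -.2<p[1]<.12: print(c,n,round(r['conf'],2),np.round(p,4))
cv2.imwrite('pics/c3.png',a)
print(read_state()['position'],shift([.479,-.160,.042],55.6))
E
```

```text
top slot_mouth 0.96 [ 0.5764 -0.017   0.0293]
top disc_axis 0.82 [0.6129 0.0318 0.0394]
top bar_tab 0.6 [ 0.4965 -0.1306  0.0635]
top bar_tab 0.5 [ 0.5119 -0.0302  0.0137]
top bar_nose 0.61 [ 0.5664 -0.0301  0.0283]
scene post 0.91 [0.6377 0.0677 0.0639]
scene post 0.7 [0.4827 0.0449 0.0016]
scene slot_mouth 0.93 [ 0.5787 -0.019   0.0302]
scene disc_axis 0.9 [0.612  0.0345 0.0362]
scene bar_tab 0.52 [ 0.4996 -0.1319  0.0613]
scene bar_nose 0.82 [ 0.5666 -0.0317  0.0271]
[ 0.47973052 -0.16019176  0.17833272] [ -0.3  -0.7 136.3   0. ]
```

View pics/c3.png

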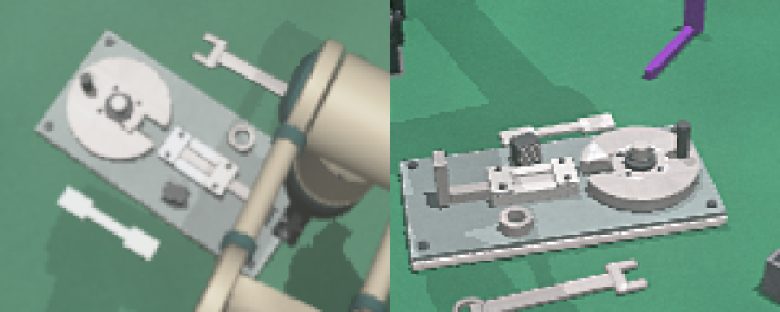

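The slot at crop (150,130) now faces the guide at 55.9°, against 55.6° wanted. The bystanders haven't moved and the gripper is behind the tab, so I'll go down and push.

>>> send_rows --moves "0 0 60 0;0 0 110 0;0 0 135 0;0 0 135 0;0 0 135 0;8 0 135 0;14 0 135 0;20 0 135 0;24 0 135 0;28 0 135 0"

```text
time_s: 11.62
position: [0.4956, -0.1372, 0.0435]
tcp_rot: [[0.564, 0.826, 0.0], [0.826, -0.564, -0.001], [-0.0, 0.0, -1.0]]
force: [-2.0, -2.9, 1.9]
opening: -0.0003
finger_force: 1.7
```

>>> send_rows --moves "4 0 0 0;8 0 0 0;12 0 0 0;15 0 0 0;18 0 0 0;20 0 0 0;20 0 0 0"

```text
time_s: 12.5
position: [0.507, -0.1202, 0.0432]
tcp_rot: [[0.565, 0.825, 0.0], [0.825, -0.565, 0.001], [0.001, -0.0, -1.0]]
force: [-0.7, -1.4, 1.1]
opening: 0.0
finger_force: 0.7
```

```bash
python3 - <<'E'
from h import *
s=read_state(); p=s['position']-np.array([.5597,-.0361,0]); print('along',p@[.565,.825,0],s['force'])
for c in ['scene','top']:
  f=grab_frame(c)
  for n in ['slot_mouth','bar_tab']:
    for r in spot_point(n,c)[:3]:
      q=r['point']
      if .45<q[0]<.7 and -.2<q[1]<.12: print(c,n,round(r['conf'],2),np.round(q,4),(np.array(q)-[.5597,-.0361,0])@[.565,.825,0])
E
```

```text
along -0.09915298844962857 [-0.74359928 -1.43281717  1.07227514]
scene slot_mouth 0.59 [ 0.5797 -0.0197  0.0269] 0.024830000000000012
scene bar_tab 0.74 [ 0.518  -0.1049  0.0606] -0.08032049999999998
top slot_mouth 0.75 [ 0.5778 -0.0155  0.0306] 0.0272215
top slot_mouth 0.47 [0.4816 0.045  0.0048] 0.022781000000000003
top bar_tab 0.21 [0.4834 0.0457 0.0022] 0.024375500000000012
```

About 6 mm remain, so I'll creep forward and watch the force.

>>> send_rows --moves "1 0 0 0;2 0 0 0;3 0 0 0;4 0 0 0;5 0 0 0;5 0 0 0"

```text
time_s: 13.55
position: [0.5097, -0.1162, 0.0432]
tcp_rot: [[0.565, 0.825, 0.0], [0.825, -0.565, 0.0], [0.0, -0.0, -1.0]]
force: [0.2, 0.1, -0.8]
opening: -0.0003
finger_force: 0.3
```

>>> send_rows --moves "1 0 0 0;1 0 0 0;2 0 0 0;2 0 0 0"

```text
time_s: 14.05
position: [0.5109, -0.1147, 0.0433]
tcp_rot: [[0.565, 0.825, 0.0], [0.825, -0.565, 0.0], [0.0, 0.0, -1.0]]
force: [-1.1, -1.1, -0.4]
opening: 0.0003
finger_force: 0.5
```

>>> send_rows --moves "1 0 0 0;1 0 0 0;2 0 0 0;2 0 0 0"

```text
time_s: 14.55
position: [0.512, -0.1131, 0.0433]
tcp_rot: [[0.565, 0.825, 0.0], [0.825, -0.565, 0.0], [0.0, 0.0, -1.0]]
force: [-0.7, 0.3, -0.6]
opening: 0.0003
finger_force: 0.5
```

>>> send_rows --moves "1 0 0 0;1 0 0 0;2 0 0 0;2 0 0 0"

```text
time_s: 15.05
position: [0.512, -0.113, 0.0433]
tcp_rot: [[0.563, 0.826, -0.002], [0.826, -0.563, -0.003], [-0.003, -0.0, -1.0]]
force: [-3.8, -6.6, 0.1]
opening: 0.0003
finger_force: 4.2
```

>>> send_rows --moves "1 0 0 0;1 0 0 0;2 0 0 0;2 0 0 0"

```text
time_s: 15.55
position: [0.512, -0.113, 0.0434]
tcp_rot: [[0.562, 0.827, -0.004], [0.827, -0.562, -0.005], [-0.007, -0.001, -1.0]]
force: [-7.6, -13.1, 2.1]
opening: 0.0001
finger_force: 7.4
```

>>> send_rows --moves "-10 0 0 0;-25 0 0 0;-25 0 -60 0;-25 0 -110 0;-75 0 -130 0;-125 0 -130 0;-125 0 -130 0;-125 0 -130 0"

```text
time_s: 16.55
position: [0.4436, -0.2128, 0.1732]
tcp_rot: [[0.566, 0.825, 0.001], [0.825, -0.566, 0.001], [0.001, -0.0, -1.0]]
force: [-0.7, -0.5, -0.1]
opening: -0.0
finger_force: 0.0
```

```bash
python3 - <<'E'
from h import *
for c in ['top','scene']:
  f=grab_frame(c)
  if c=='top': a=cv2.resize(f['color'][125:225,220:340],None,fx=3.3,fy=3.3,interpolation=3)
  else: a=np.hstack([a,cv2.resize(f['color'][175:275,190:310],None,fx=3.3,fy=3.3,interpolation=3)])
  for n in ['post','slot_mouth','bar_tab','bar_nose']:
    for r in spot_point(n,c)[:3]:
      q=r['point']
      if .45<q[0]<.7 and -.2<q[1]<.12: print(c,n,round(r['conf'],2),np.round(q,4),(np.array(q)-[.5597,-.0361,0])@[.565,.825,0])
cv2.imwrite('pics/c4.png',a)
E
```

```text
top post 0.92 [0.6397 0.069  0.0664] 0.13190750000000004
top slot_mouth 0.93 [ 0.5752 -0.0169  0.0277] 0.02459750000000004
top bar_nose 0.59 [0.591  0.0049 0.0258] 0.05150949999999999
scene post 0.85 [0.6367 0.0715 0.0649] 0.13227500000000003
scene slot_mouth 0.8 [ 0.5785 -0.0193  0.0291] 0.024482000000000018
scene bar_tab 0.73 [0.6121 0.0344 0.0358] 0.0877685
scene bar_nose 0.76 [0.5875 0.0027 0.0261] 0.04771700000000002
```

View pics/c4.png

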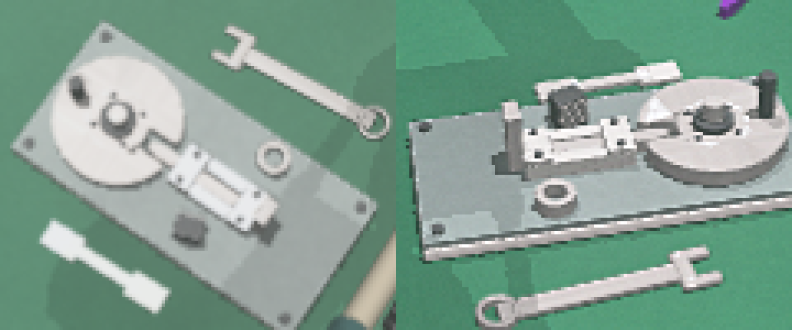

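The bar sits in the slot at crop (160,150) and the tab is against the guide at (265,212). The nose is at about x = +49 mm, the bystanders haven't moved, and the arm is clear.

```bash
python3 -c "
from rig import *
print(hand_in())"
```

```text
the job is handed in; nothing more can be done
None
```

The fixture is locked and handed in: I pushed the slot round to face the bar, then pushed the bar fully home until the tab met the guide, and the bystanders look unmoved.

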